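# Mix the fallen sample bottle on the touch-run vortex mixer

### The arm

A 6-joint arm with a two-finger parallel gripper is mounted at the origin on a cart in front of the work surface, level with it; the furniture and walls round the work are solid. World frame = base frame: x ahead of the robot, y to its left, z up, the work surface at z = 0. Lengths are in mm, angles in rad, forces in N, time in s.
With the tool pointing down it reaches from about 375 to 975 mm from the base axis. Payload 3.8 kg.
Tool frame: the origin (TCP) lies at the very end of the fingers, on their centre line; the grasp point (between the pads) lies 19 mm behind it; z points along the fingers, y is the line along which they close (so a half turn about z gives the same grasp; the last joint's range is limited). The gripper opens to 88 mm and grips with 3 to 60 N. Pads are 18 mm wide; open, the fingers measure 123 mm over their backs; the gripper's body (75 mm by 187 mm) begins 45 mm behind the grasp point.
Start: joints at [-1.189, 0.264, 1.604, -0, 1.274, -0.037], TCP at [274.493, -616.662, 238.706] pointing down, gripper open.
Joint ranges: [-2.63, 2.63], [-0.94, 2.18], [0.31, 2.57], [-1.31, 4.45], [0, 2.66], [-2.55, 2.55]. Speed limits (rad/s): [2.57, 2.57, 3.14, 3.14, 3.14, 3.14].

### API

Orientations are given as a rotation vector (axis times angle).
In Python, from bench import ctrl, imaging, workorder gives the robot as it stands.
- The arm moves only by the tool apply_moves, never from a script. Its argument "moves" is a list that holds one entry, the list of rows, each a list of 7 numbers: the closure, from -1 (fully open) to 1 (shut), so that 0 is half open, then the shift along the world's x, y, z in units of 40 cm (1.0 is 40 cm), then the turn, a rotation vector about the world's x, y, z in units of 60 degrees (1.0 is 60 degrees). A call has 1 to 8 rows; each row is the pose to reach, as a shift and turn from the pose commanded when the call began; what a row does not reach only later rows make up. A row lasts 1/10 s, in which the tool goes at most 50 mm and 8.59 degrees, less where a joint would pass 70% of its speed; a pose out of reach is approached as far as the arm can. A call with a number of a shift or a turn outside -1 to 1 is refused whole. A call with a gripper value outside its range is refused whole. The fingers move at their own pace and stop on an object; "force" is the grip in N (left out, the last holds). Time passes only in rows, so rows that repeat a pose let the fingers close. It gives the time, the measured TCP pose, the force, the opening and the grip force at its end, in the units of the state.
- ctrl.read_state(): the state, without advancing time (a new reading comes with each control period).
- imaging.capture(name): name is "side" or "top"; returns a dict with "image" (400x640x3 uint8, red, green, blue), "vertical_fov" (degrees; the focal length in pixels is half the picture's height over the tangent of half this angle, whatever the lens; pixels are square), "cx", "cy" (the principal point, pixels), "world_from_camera" (4x4, takes a point from camera to world coordinates). Camera axes: x right, y down, z forward; pixel columns grow to the right and rows downward; lengths in mm; the calibration is good to about 2 mm. A picture is of the moment at which its call begins. There is no depth.
- workorder.job_done(): hands the job in; it is judged then, once.
The state is a dict: "time_s": time; "joints": joint angles; "joint_vel": joint speeds; "joint_torque": joint torques, N m; "eef_pos": TCP position; "ee_rot": TCP orientation; "ft_force": force on the tool from outside, world axes, zero at the start; "wrist_torque": the same for the moment, N m; "width": finger opening in mm; "gripper_force": force on a finger pad.
Only numpy, scipy, OpenCV 4.12 (cv2) and the standard library are available. Lean on these libraries where they do the work, as an engineer would, in place of code of your own. Each camera call takes 0.05 s, during which the arm holds its last target. There are 200 camera calls.

### The job

One of the sample bottles in the tray has fallen over: stand it upright again on the tray between its neighbours and let go of it. Then take it by its screw cap, set it upright into the dished head of the vortex mixer, and push it straight down so that the spring-loaded head sinks about half-way (5 mm of its 10 mm) - the mixer runs only while the head is pressed and stalls if it is pushed right down. Do not knock over or shift the other things, and finish while still holding the bottle pressed at that depth.

Things in the scene. Friction and masses are not known exactly. Their poses are not given: they have to be found in the camera images.
- fallen_mid (a point): Middle of the fallen bottle, the only one lying on its side: round, 118 mm long, 60 to 130 g, body 54 mm wide up to 78 mm from the base, then a shoulder, then a ribbed white screw cap 38 mm wide (96 to 118 mm from the base). On its axis, 59 mm from either end; z axis from base to cap. It lies on the tray floor along the row, cap towards the tray's +y end, and may roll when touched.
- tray: Long shallow metal tray with a black rubber floor, fixed to the bench: 150 mm (its x) by 450 mm (its y). Origin at the centre of its underside. The floor is 4 mm, the rim round the edge 10 mm above the bench. Two low ribs, 2.5 mm high, run along the floor and leave a lane 66 mm wide along the middle line (x = 0), in which one row of bottles stands.
- neighbour_a_mid (a point): Centre (59 mm above its base) of a standing sample bottle like the fallen one, in the tray's row near its -y end; z axis up.
- neighbour_b_mid (a point): Centre of the standing sample bottle beside the base of the fallen one, in the tray's row; z axis up.
- neighbour_c_mid (a point): Centre of the standing sample bottle beyond the cap of the fallen one, near the tray's +y end; z axis up.
- mixer: Vortex mixer, fixed to the bench: white housing 156 by 132 mm with a black control panel (knob and rocker switch) on the side of its -x axis, a cone and rubber bellows on top, and on these the round black head. Origin at the centre of its underside, under the middle of the head; z up.
- head_floor (a point): Centre of the flat floor inside the dished rubber head: 106 mm above the bench when not pressed; moves down with the head. The recess is round, about 64 mm wide at the floor and 69 mm at the mouth, 12 mm deep; outside the head is 77 mm wide.
- mixer_head (a joint): How far the head is pressed down, in m: 0 up (spring), 0.010 at its stop. It starts to move at 3 N and needs 1 N more per mm: 8 N at 5 mm, 13 N at the stop; it springs back when let go.
- timer: Small white lab timer, 62 x 62 x 19 mm, lying on the bench to the right of the mixer; origin at the centre of its underside. Leave it.
- flask: Stoppered conical flask, 77 mm wide and 132 mm high, standing at the back; origin at the centre of its underside. Leave it.
- carboy: White squeeze bottle with a bent spout, 80 mm wide and 223 mm high, standing at the back; origin at its underside. Leave it.
- tube_rack: White rack with test tubes, 50 x 215 x 111 mm, standing at the back; origin at the centre of its underside. Leave it. Tall fixed equipment stands all along the back behind it, and overhangs in places from world x = 0.68.
- wall_beaker: Glass beaker, 91 mm wide and 116 mm high, fixed; origin at the centre of its underside. A stiff fixed drain tube (10 mm) stands in it and rises to the back and left: 0.06 m further in world x and 0.11 m in y at 0.30 m height, going on steeply up. Pass in front of it.
Things that resemble listed ones, but are neither listed nor needed, are in the scene too. What is shaped like the part that bears neighbour_a_mid but black is not meant.

How it is judged:
By the outcome, as a careful person would: the job done as asked, in the order asked, and still so for the second after the job is handed in, while the arm keeps its last pose, push and grip.
It also fails if it takes over 64 s, if anything falls off the work surface, if the arm or the gripper's body presses on something with over 40 N, if the wrist force passes 120 N, or if a joint passes its speed limit or range.

## Working session

There is one attempt and no reset: what is moved stays moved. The work goes in short steps, Python scripts to look and compute and a tool call to move; the robot and the scene stay as the last step left them, time stands still between calls to the robot, and variables do not carry over. Pictures are saved under pics/ and viewed, at most 10 in all, crops included, and the job is handed in when it is done.

Besides the shell and the picture viewer there is one more tool, called after ">>>" as a command line: name --argument value ..., lists and objects as JSON in quotes. apply_moves: Moves the arm, as the interface text tells. Shifts and turns lie within -1 to 1; 1 stands for 40 cm of shift or 60 degrees of turn. Its arguments: {"type":"object","properties":{"moves":{"type":"array","items":{"type":"array","items":{"type":"array","items":{"type":"number","minimum":-1,"maximum":1}}}},"force":{"type":"number"}},"required":["moves"]}

```bash
ls; mkdir -p pics
cat > h.py <<'E'
import numpy as np, cv2, json
from bench import ctrl, imaging, workorder
def cap(n):
    d=imaging.capture(n); d['image']=np.asarray(d['image']); return d
def K(d):
    f=d['image'].shape[0]/2/np.tan(np.radians(d['vertical_fov'])/2); return f,d['cx'],d['cy']
def ray(d,u,v):
    f,cx,cy=K(d); T=np.array(d['world_from_camera']); 
    return T[:3,3],T[:3,:3]@np.array([(u-cx)/f,(v-cy)/f,1])
def onz(d,u,v,z):
    o,r=ray(d,u,v); return o+r*(z-o[2])/r[2]
def proj(d,p):
    f,cx,cy=K(d); T=np.array(d['world_from_camera']); q=T[:3,:3].T@(np.array(p)-T[:3,3]); return cx+f*q[0]/q[2],cy+f*q[1]/q[2]
def two(d1,p1,d2,p2):
    A=[];b=[]
    for d,p in((d1,p1),(d2,p2)):
        o,r=ray(d,*p); r=r/np.linalg.norm(r); M=np.eye(3)-np.outer(r,r); A.append(M); b.append(M@o)
    return np.linalg.lstsq(np.vstack(A),np.hstack(b),rcond=None)[0]
def save(d,fn,box=None,s=1):
    im=d['image'][...,::-1]
    if box: im=im[box[1]:box[3],box[0]:box[2]]
    cv2.imwrite('pics/'+fn,cv2.resize(im,None,fx=s,fy=s,interpolation=cv2.INTER_CUBIC))
E
python3 - <<'E'
from h import *
for n in('top','side'):
    d=cap(n); save(d,n+'0.png'); print(n,K(d),np.round(d['world_from_camera'],3).tolist())
E
```

```text
pics
top (np.float64(417.1432605106266), 315.8303980087432, 203.1739028007794) [[-0.011, -0.994, 0.105, 439.875], [-1.0, 0.013, 0.013, 117.662], [-0.014, -0.105, -0.994, 1299.058], [0.0, 0.0, 0.0, 1.0]]
side (np.float64(453.1076657890447), 316.0350183710725, 193.8221651968946) [[-0.899, -0.234, 0.37, 57.741], [-0.438, 0.444, -0.782, 1206.14], [0.019, -0.865, -0.502, 807.556], [0.0, 0.0, 0.0, 1.0]]
```

View pics/top0.png

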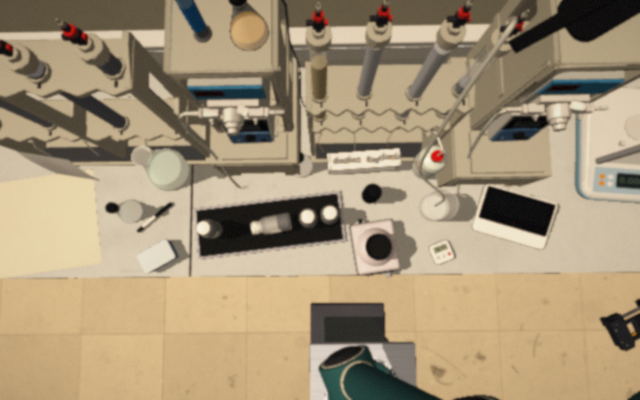

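View pics/side0.png

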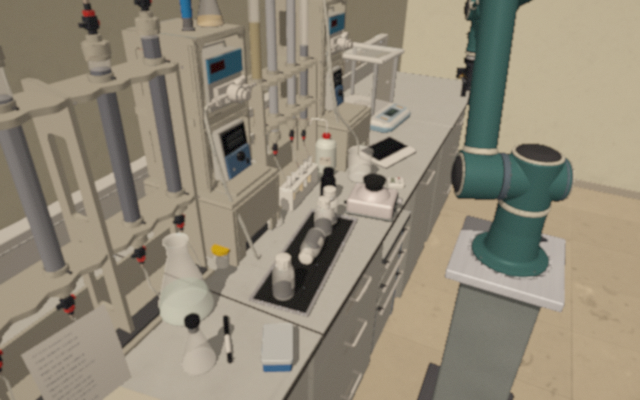

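The tray runs from (197,230) to (342,225) in the top view. The standing bottles have caps at (207,229), (307,216) and (330,213). The only lying bottle is at about (270,223), with its cap to the left (+y). Possible confusions are those three standing bottles, the black bottle at (372,193) and the squeeze bottle at (432,160). The mixer head is at (378,246). I'll check this in close crops.

Run:
```python
from h import *
t=cap('top'); s=cap('side')
a=cv2.resize(t['image'][180:280,190:410],None,fx=3.6,fy=3.6,interpolation=cv2.INTER_CUBIC)
cv2.imwrite('pics/c1.png',a[...,::-1])
b=cv2.resize(s['image'][160:310,255:415],None,fx=4,fy=4,interpolation=cv2.INTER_CUBIC)
cv2.imwrite('pics/c2.png',b[...,::-1])
```

```text
(no output)
```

View pics/c1.png

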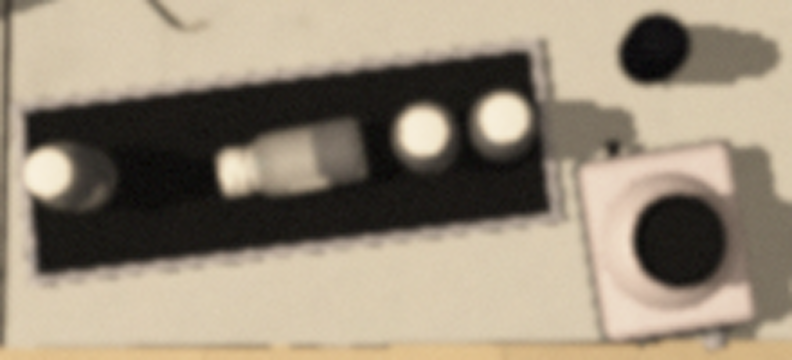

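View pics/c2.png

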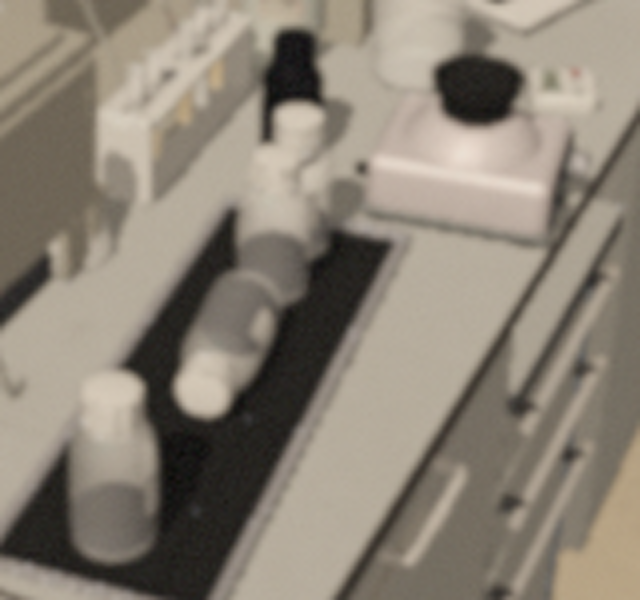

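The crops confirm it. The fallen bottle has its cap end at crop (220,172) and its base end at (365,148). The neighbour caps are at (49,172), (422,131) and (500,118), and the head is at (680,240). Next I'll measure these in world coordinates.

Run:
```python
from h import *
t=cap('top'); s=cap('side')
acc=np.mean([cap('top')['image'].astype(float) for _ in range(6)],0)
t['image']=acc.astype(np.uint8)
g=acc.mean(2)
# head (dark) in mixer
def comp(m,seed):
    n,l,st,c=cv2.connectedComponentsWithStats(m.astype(np.uint8)); k=l[seed[1],seed[0]]; return l==k,c[k],st[k]
hm,hc,hs=comp(g<80,(379,246)); 
cn=max(cv2.findContours(hm.astype(np.uint8),0,1)[0],key=len); e=cv2.minEnclosingCircle(cn); print('head',hc,hs,e, onz(t,*e[0],118).round(1), onz(t,*hc,118).round(1))
# tray corners from crop
for p in((25,110),(38,272),(548,212),(530,52)):
    print('floor corner',onz(t,190+p[0]/3.6,180+p[1]/3.6,4).round(1))
for p,(sx,sy) in (((204,228),0) ,((307,216),0),((329,213),0)) if 0 else [((203,228),(113,390)),((307,216),(300,115)),((329,213),(0,0))]:
    m=np.zeros_like(g,bool); m[p[1]-10:p[1]+11,p[0]-10:p[0]+11]=1
    mm,c,st=comp((g>150)&m,p); print('cap',c,st,onz(t,*c,122).round(1))
m=np.zeros_like(g,bool); m[205:245,245:297]=1
mm,c,st=comp((g>75)&m,(272,223)); pts=np.argwhere(mm)[:,::-1]; 
r=cv2.minAreaRect(pts.astype(np.float32)); print('fallen',c,st,r)
w=np.array([onz(t,u,v,31)[:2] for u,v in pts]); mu=w.mean(0); U,S,V=np.linalg.svd(w-mu,full_matrices=False); d=V[0]*np.sign(V[0][1]); q=(w-mu)@d; print(mu,d,q.min(),q.max(), 'mid',mu+d*(q.min()+q.max())/2)
for z0,z1 in((0,1),):
    for k in np.linspace(q.min(),q.max(),9):
        a=(w-mu)[abs(q-k)<3]@np.array([-d[1],d[0]]); print(round(k),a.min().round(),a.max().round())
print(ctrl.read_state())
```

```text
head [378.93554328 246.33517495] [366 234  26  26 543] ((379.07501220703125, 246.33749389648438), 13.285213470458984) [440.8 -43.6 118. ] [440.8 -43.2 118. ]
floor corner [558.6 506.6   4. ]
floor corner [418.7 492.7   4. ]
floor corner [465.1  54.    4. ]
floor corner [603.7  67.1   4. ]
cap [199.69957082 228.05579399] [193 218  17  21 233] [498.  462.4 122. ]
cap [306.91216216 216.20945946] [301 210  13  14 148] [527.9 158.4 122. ]
cap [329.2875817  212.53594771] [323 206  14  14 153] [537.5  95.  122. ]
fallen [270.15654952 224.3658147 ] [250 214  41  21 626] ((269.5577087402344, 224.78846740722656), (17.846569061279297, 40.39992141723633), 78.69007110595703)
[511.16425556 273.78281571] [-0.19087345  0.98161465] -59.43953058779463 63.44115277963587 mid [510.78235385 275.7468412 ]
-59 -21.0 20.0
-44 -24.0 21.0
-29 -24.0 27.0
-13 -26.0 27.0
2 -26.0 27.0
17 -23.0 24.0
33 -21.0 17.0
48 -21.0 20.0
63 -11.0 11.0
{'time_s': 0.6, 'joints': array([-1.18886516e+00,  2.63858417e-01,  1.60401132e+00,  7.38793519e-06,
        1.27370389e+00, -3.68859130e-02]), 'joint_vel': array([ 2.38247001e-03, -7.13783503e-04, -2.58397254e-03, -2.41522866e-05,
       -1.52678559e-03,  7.58255068e-04]), 'joint_torque': array([-1.03558700e-04, -5.01649189e+01, -3.57005847e+01,  7.27935880e-02,
        1.87398487e-02, -3.88548278e-05]), 'eef_pos': array([ 274.51392034, -616.64536333,  238.72764597]), 'ee_rot': array([3.07294511e+00, 6.53071698e-01, 1.60615618e-05]), 'ft_force': array([-0.02935495,  0.43361557,  1.50269031]), 'wrist_torque': array([-0.00876111, -0.03891699,  0.04192039]), 'gripper_force': 0.0, 'width': 87.9712961160746}
```

Run:
```python
from h import *
t=cap('top'); s=cap('side')
print('hose end',onz(t,245.5,187.5,0),onz(s,258,258,0), two(t,(245.5,187.5),s,(258,258)))
C=lambda x,y:(255+x/4,160+y/4)
T=lambda x,y:(190+x/3.6,180+y/3.6)
print('capc',two(t,T(49,172),s,C(113,388)),onz(t,*T(49,172),122))
print('capb',two(t,T(422,131),s,C(300,115)))
print('head',two(t,T(680,240),s,C(479,72)))
print('fallen cap end',two(t,T(220,173),s,C(203,390)))
print('beaker',onz(t,437,207,60))
```

```text
hose end [630.04784665 355.48515801   0.        ] [639.87293531 352.61348771   0.        ] [632.885125   356.39639438   4.27288946]
capc [498.88940617 451.15135172 122.87979439] [498.6202663  451.25237361 122.        ]
capb [518.4137872  153.96492629 159.89431446]
head [440.16873247 -42.50044024 121.10564934]
fallen cap end [499.72682168 330.58590954  37.08220385]
beaker [ 555.22353897 -226.42589052   60.        ]
```

>>> apply_moves --moves '[[[-1, 0.03, 0.11, 0, 0, 0, 0.1], [-1, 0.06, 0.225, 0, 0, 0, 0.2], [-1, 0.09, 0.34, 0, 0, 0, 0.3], [-1, 0.12, 0.455, 0, 0, 0, 0.4], [-1, 0.15, 0.57, 0, 0, 0, 0.5], [-1, 0.18, 0.685, 0, 0, 0, 0.6], [-1, 0.21, 0.8, 0, 0, 0, 0.7], [-1, 0.24, 0.9, 0, 0, 0, 0.8]]]'

```text
time_s: 1.5
eef_pos: [370.5, -254.5, 239.0]
ee_rot: [2.537, 1.851, 0.001]
ft_force: [0.1, 0.2, 0.4]
width: 88.5
gripper_force: 0.0
```

>>> apply_moves --moves '[[[-1, 0.03, 0.115, 0, 0, 0, 0.06], [-1, 0.06, 0.23, 0, 0, 0, 0.12], [-1, 0.09, 0.345, 0, 0, 0, 0.18], [-1, 0.12, 0.46, 0, 0, 0, 0.24], [-1, 0.15, 0.575, 0, 0, 0, 0.3], [-1, 0.18, 0.69, 0, 0, 0, 0.36], [-1, 0.21, 0.8, 0, 0, 0, 0.42], [-1, 0.24, 0.9, 0, 0, 0, 0.475]]]'

```text
time_s: 2.3
eef_pos: [466.7, 105.7, 239.2]
ee_rot: [2.004, 2.418, 0.001]
ft_force: [0.2, -1.0, -0.4]
width: 88.2
gripper_force: 0.0
```

```bash
cat >> h.py <<'E'
from scipy.spatial.transform import Rotation as R
def plan(pos,Rt=None):
    s=ctrl.read_state(); R0=R.from_rotvec(s['ee_rot']); 
    print('at',np.round(s['eef_pos'],1),'shift u',np.round((np.array(pos)-s['eef_pos'])/400,4),
      'turn u',None if Rt is None else np.round((Rt*R0.inv()).as_rotvec(degrees=True)/60,4),'t',s['time_s'],'f',np.round(s['ft_force'],1))
def down(az,tilt=0): # tool y azimuth az deg; tilt about tool y line p
    a=np.radians(az); y=np.array([np.cos(a),np.sin(a),0]); z=np.array([0,0,-1.]); x=np.cross(y,z)
    return R.from_rotvec(y*np.radians(tilt))*R.from_matrix(np.column_stack([x,y,z]))
E
python3 - <<'E'
from h import *
Rt=down(10.5,-42); g=np.array([510.8,275,31]); z=Rt.as_matrix()[:,2]; print(z)
print(ctrl.read_state()['joints'])
for b in(120,0): plan(g+z*19-z*b,Rt)
E
```

```text
[ 0.12193937 -0.65792595 -0.74314483]
[ 1.70570362e-01 -1.15679632e-01  2.00925556e+00  2.30924805e-05
  1.24680195e+00 -1.60929069e-02]
at [466.7 105.7 239.2] shift u [ 0.0795  0.5895 -0.3328] turn u [-0.6883 -0.1276 -0.0035] t 2.3 f [ 0.2 -1.  -0.4]
at [466.7 105.7 239.2] shift u [ 0.1161  0.3921 -0.5557] turn u [-0.6883 -0.1276 -0.0035] t 2.3 f [ 0.2 -1.  -0.4]
```

>>> apply_moves --moves '[[[-1, 0.015, 0.1, 0, -0.11, -0.02, 0], [-1, 0.03, 0.21, 0, -0.23, -0.043, -0.001], [-1, 0.05, 0.33, 0, -0.36, -0.067, -0.002], [-1, 0.065, 0.44, 0, -0.49, -0.091, -0.003], [-1, 0.08, 0.53, 0, -0.6, -0.111, -0.003], [-1, 0.08, 0.59, -0.11, -0.688, -0.128, -0.0035], [-1, 0.08, 0.59, -0.22, -0.688, -0.128, -0.0035], [-1, 0.08, 0.59, -0.333, -0.688, -0.128, -0.0035]]]'

```text
time_s: 3.1
eef_pos: [497.9, 341.6, 102.6]
ee_rot: [1.605, 1.928, -0.614]
ft_force: [-0.1, 0.3, 1.3]
width: 88.0
gripper_force: 0.0
```

Run:
```python
from h import *
Rt=down(10.5,-42); g=np.array([510.8,275,31]); z=Rt.as_matrix()[:,2]
print(ctrl.read_state()['joints'])
plan(g+z*19,Rt)
t=cap('top'); s=cap('side')
b=[cv2.resize(d['image'][y:y+110,x:x+110],None,fx=3.6,fy=3.6,interpolation=cv2.INTER_CUBIC) for d,x,y in((t,215,170),(s,265,180))]
cv2.imwrite('pics/h1.png',np.hstack(b)[...,::-1])
```

```text
[ 0.85765275  0.55042861  1.6458341  -0.55337696  1.47363613  0.88229715]
at [497.9 341.6 102.6] shift u [ 0.0381 -0.1977 -0.2144] turn u [-0.0004  0.0012  0.0002] t 3.1 f [-0.1  0.3  1.3]
```

View pics/h1.png

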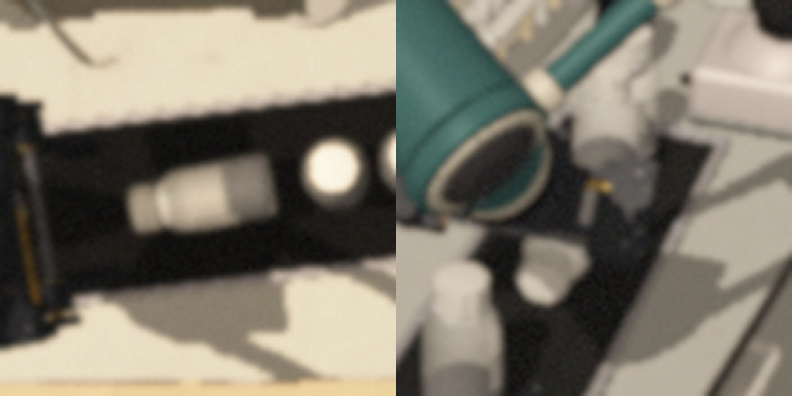

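The path is reachable, and the bottle sits undisturbed between the open fingers' approach line and the row. Its cap end is at crop (128,210) and its base at (275,180). I'll advance along the tool axis and close.

>>> apply_moves --moves '[[[-1, 0.009, -0.05, -0.056, 0, 0, 0], [-1, 0.018, -0.1, -0.112, 0, 0, 0], [-1, 0.027, -0.15, -0.168, 0, 0, 0], [-1, 0.033, -0.18, -0.203, 0, 0, 0], [-1, 0.036, -0.198, -0.223, 0, 0, 0], [-1, 0.036, -0.198, -0.223, 0, 0, 0]]]'

```text
time_s: 3.8
eef_pos: [513.1, 259.3, 16.7]
ee_rot: [1.609, 1.925, -0.616]
ft_force: [-0.1, 0.3, 1.1]
width: 87.9
gripper_force: 0.0
```

>>> apply_moves --moves '[[[1, 0, 0, 0, 0, 0, 0], [1, 0, 0, 0, 0, 0, 0], [1, 0, 0, 0, 0, 0, 0], [1, 0, 0, 0, 0, 0, 0], [1, 0, 0, 0, 0, 0, 0], [1, 0, 0, 0, 0, 0, 0], [1, 0, 0, 0, 0, 0, 0], [1, 0, 0, 0, 0, 0, 0]]]' --force 15

```text
time_s: 4.6
eef_pos: [513.1, 260.5, 16.6]
ee_rot: [1.608, 1.926, -0.614]
ft_force: [-1.2, 2.3, 3.1]
width: 52.8
gripper_force: 15.0
```

Run:
```python
from h import *
t=cap('top'); s=cap('side')
b=[cv2.resize(d['image'][y:y+110,x:x+110],None,fx=3.6,fy=3.6,interpolation=cv2.INTER_CUBIC) for d,x,y in((t,215,170),(s,265,180))]
cv2.imwrite('pics/h2.png',np.hstack(b)[...,::-1])
plan((513.1,262.5,16.9),down(10.5,-42))
```

```text
at [513.1 260.5  16.6] shift u [-0.      0.0051  0.0007] turn u [-0.0008  0.0022  0.0029] t 4.7 f [-0.2  2.4  3.7]
```

View pics/h2.png

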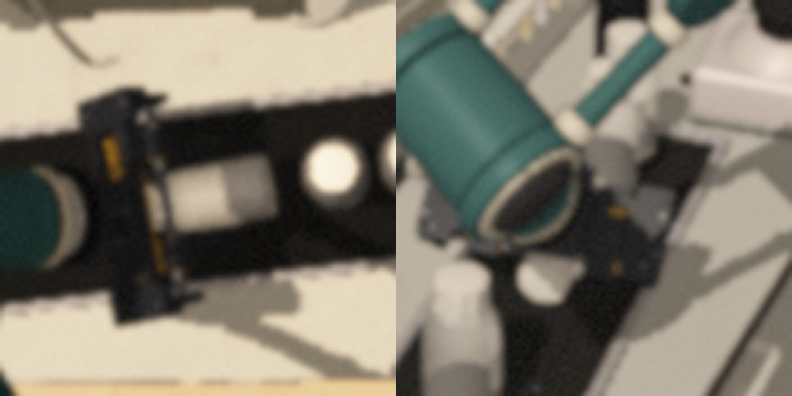

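The fingers hold the body mid-length (width about 53), with the cap showing on the +y side at crop (155,205). I'll lift it and start the tilt.

>>> apply_moves --moves '[[[1, 0, 0, 0.03, 0, 0, 0], [1, 0, 0, 0.09, 0, 0, 0], [1, 0, 0, 0.15, 0, 0, 0], [1, -0.001, 0.015, 0.16, 0.13, 0.024, 0], [1, -0.002, 0.035, 0.16, 0.27, 0.05, 0], [1, -0.004, 0.055, 0.16, 0.41, 0.076, 0], [1, -0.005, 0.075, 0.16, 0.56, 0.104, 0], [1, -0.006, 0.091, 0.16, 0.69, 0.128, 0]]]' --force 20

```text
time_s: 5.5
eef_pos: [510.9, 297.1, 82.1]
ee_rot: [-2.009, -2.409, -0.011]
ft_force: [-0.9, -0.7, -1.7]
width: 52.6
gripper_force: 20.0
```

Run:
```python
from h import *
Rt=down(10.5,48); z=Rt.as_matrix()[:,2]
plan(np.array([511.5,320,80])+19*z,Rt); print(ctrl.read_state()['joints'].round(2))
```

```text
at [510.9 297.1  82.1] shift u [-0.005   0.0919 -0.037 ] turn u [0.7789 0.145  0.0033] t 5.5 f [-0.9 -0.7 -1.7]
[0.48 0.25 1.93 0.01 0.96 0.29]
```

>>> apply_moves --moves '[[[1, 0, 0.015, 0, 0.11, 0.02, 0], [1, 0, 0.03, 0, 0.23, 0.043, 0], [1, -0.001, 0.045, 0, 0.35, 0.065, 0], [1, -0.002, 0.06, 0, 0.47, 0.087, 0], [1, -0.003, 0.07, -0.01, 0.59, 0.109, 0], [1, -0.004, 0.08, -0.02, 0.7, 0.13, 0], [1, -0.0045, 0.0875, -0.034, 0.785, 0.145, 0], [1, -0.0045, 0.0875, -0.034, 0.785, 0.145, 0]]]'

```text
time_s: 6.3
eef_pos: [506.8, 329.4, 63.7]
ee_rot: [-1.546, -1.844, -0.679]
ft_force: [0.7, 0.5, -1.3]
width: 52.9
gripper_force: 20.0
```

Run:
```python
from h import *
Rt=down(10.5,48); z=Rt.as_matrix()[:,2]
plan(np.array([511.5,320,60])+19*z,Rt); print(ctrl.read_state()['joints'].round(2))
t=cap('top'); s=cap('side')
b=[cv2.resize(d['image'][y:y+110,x:x+110],None,fx=3.6,fy=3.6,interpolation=cv2.INTER_CUBIC) for d,x,y in((t,200,170),(s,250,180))]
cv2.imwrite('pics/h3.png',np.hstack(b)[...,::-1])
```

```text
at [506.8 329.4  63.7] shift u [ 0.0053  0.0111 -0.041 ] turn u [ 0.001  -0.0089  0.0039] t 6.3 f [ 0.7  0.5 -1.3]
[ 0.1   0.39  2.05  1.    1.08 -0.74]
```

View pics/h3.png

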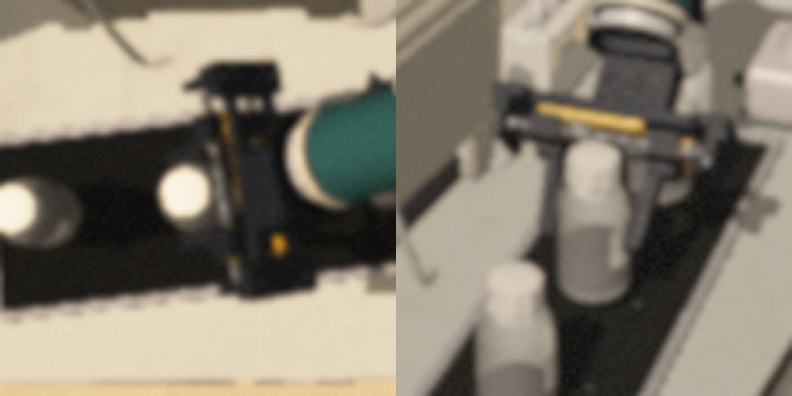

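The bottle hangs upright in the gripper, with its cap at top-view crop (184,191), between c on the left and b hidden under the wrist. I'll lower it until it touches.

>>> apply_moves --moves '[[[1, 0.004, 0, -0.01, 0, 0, 0], [1, 0.004, 0, -0.02, 0, 0, 0], [1, 0.004, 0, -0.025, 0, 0, 0], [1, 0.004, 0, -0.025, 0, 0, 0], [1, 0.004, 0, -0.025, 0, 0, 0]]]'

```text
time_s: 6.9
eef_pos: [510.2, 331.9, 56.9]
ee_rot: [-1.543, -1.85, -0.684]
ft_force: [-0.2, 0.1, -0.2]
width: 53.1
gripper_force: 20.0
```

Run:
```python
from h import *
s0=ctrl.read_state(); z=R.from_rotvec(s0['ee_rot']).as_matrix()[:,2]; print('g',s0['eef_pos']-19*z, 'tilt',np.degrees(np.arccos(-z[2])),s0['ft_force'])
t=cap('top'); s=cap('side')
# cap centre top: view pixel crop approx
for z in(125,130): print(onz(t,251.1,223.1,z))
# side: vertical edges of bottle
g=s['image'].astype(float).mean(2); print(proj(s,[511,316,4]),proj(s,[511,316,122]))
```

```text
g [512.79259272 317.98879587  69.65146203] tilt 48.00677955996775 [-0.2411982   0.12304856 -0.18285194]
[510.07945787 316.08436173 125.        ]
[509.78047651 315.23933317 130.        ]
(np.float64(304.22437975264125), np.float64(262.81624402724765)) (np.float64(304.47751803825525), np.float64(227.9238705139424))
```

>>> apply_moves --moves '[[[1, -0.003, 0, -0.01, 0, 0, 0], [1, -0.003, 0, -0.015, 0, 0, 0], [1, -0.003, 0, -0.015, 0, 0, 0], [1, -0.003, 0, -0.015, 0, 0, 0]]]'

```text
time_s: 7.4
eef_pos: [509.1, 331.7, 51.6]
ee_rot: [-1.542, -1.849, -0.685]
ft_force: [-1.9, -1.8, 5.4]
width: 53.1
gripper_force: 20.0
```

>>> apply_moves --moves '[[[1, 0, 0, -0.004, 0, 0, 0], [1, 0, 0, -0.004, 0, 0, 0]]]'

```text
time_s: 7.6
eef_pos: [509.1, 332.0, 51.6]
ee_rot: [-1.539, -1.848, -0.687]
ft_force: [-3.8, -5.3, 12.4]
width: 52.5
gripper_force: 20.0
```

>>> apply_moves --moves '[[[1, 0, 0, -0.004, 0, 0, 0], [1, 0, 0, -0.004, 0, 0, 0]]]'

```text
time_s: 7.8
eef_pos: [509.1, 332.3, 51.6]
ee_rot: [-1.537, -1.847, -0.688]
ft_force: [-5.9, -8.8, 20.5]
width: 52.5
gripper_force: 20.0
```

Run:
```python
from h import *
t=cap('top')
acc=np.mean([cap('top')['image'].astype(float) for _ in range(5)],0).mean(2)
for u in (222,226,230,234,238,300,318):
    col=cv2.GaussianBlur(acc,(5,1),0)[:,u]; d=np.diff(col)
    a=195+np.argmin(d[195:215])+.5; b=240+np.argmax(d[240:262])+.5
    A=onz(t,u,a,7);B=onz(t,u,b,7); print(u,a,b,A[:2].round(1),B[:2].round(1),'dev of centre vs row line', ((A+B)/2)[:2].round(1), ((A+B)/2)[0]+((A+B)/2-[0,318,0])[1]*.104)
```

```text
222 207.5 253.5 [567.  427.3] [424.4 425.5] dev of centre vs row line [495.7 426.4] 506.92863865807976
226 206.5 252.5 [569.9 414.8] [427.3 413.2] dev of centre vs row line [498.6 414. ] 508.5918799755978
230 206.5 252.5 [569.8 402.3] [427.1 400.8] dev of centre vs row line [498.5 401.6] 507.1504978254199
234 205.5 251.5 [572.8 389.8] [430.1 388.5] dev of centre vs row line [501.4 389.1] 508.81373720795517
238 205.5 251.5 [572.6 377.3] [429.9 376.1] dev of centre vs row line [501.3 376.7] 507.3723494967372
300 195.5 243.5 [601.5 183.4] [452.3 184.5] dev of centre vs row line [526.9 184. ] 513.0099068537177
318 195.5 244.5 [600.8 127.2] [448.7 129. ] dev of centre vs row line [524.7 128.1] 504.99164235859695
```

>>> apply_moves --moves '[[[1, 0, 0, 0.008, 0, 0, 0], [1, 0, 0, 0.008, 0, 0, 0]]]'

```text
time_s: 8.3
eef_pos: [509.6, 331.5, 51.5]
ee_rot: [-1.543, -1.85, -0.686]
ft_force: [-0.2, -2.3, 4.7]
width: 52.7
gripper_force: 20.0
```

>>> apply_moves --moves '[[[1, 0, 0, 0.015, 0, 0, 0], [1, -0.0075, 0, 0.015, 0, 0, 0], [1, -0.0075, 0, 0.015, 0, 0, 0], [1, -0.0075, 0, 0.004, 0, 0, 0], [1, -0.0075, 0, 0.0, 0, 0, 0], [1, -0.0075, 0, 0.0, 0, 0, 0], [1, -0.0075, 0, 0.0, 0, 0, 0]]]'

```text
time_s: 9.0
eef_pos: [506.0, 331.8, 51.6]
ee_rot: [-1.541, -1.848, -0.685]
ft_force: [-2.9, -3.1, 6.3]
width: 52.8
gripper_force: 20.0
```

Contact comes at the same height, so it stands on the floor of the lane. I'll release it and back off along the tool axis.

>>> apply_moves --moves '[[[-0.3, 0, 0, 0.003, 0, 0, 0], [-0.45, 0, 0, 0.003, 0, 0, 0], [-0.7, 0, 0, 0.003, 0, 0, 0], [-1, 0, 0, 0.003, 0, 0, 0], [-1, 0, 0, 0.003, 0, 0, 0], [-1, 0, 0, 0.003, 0, 0, 0], [-1, 0, 0, 0.003, 0, 0, 0]]]'

```text
time_s: 9.7
eef_pos: [506.1, 331.5, 51.8]
ee_rot: [-1.543, -1.85, -0.684]
ft_force: [-0.1, 1.1, 0.1]
width: 88.3
gripper_force: 0.0
```

>>> apply_moves --moves '[[[-1, 0.01, -0.055, 0.05, 0, 0, 0], [-1, 0.02, -0.11, 0.1, 0, 0, 0], [-1, 0.03, -0.164, 0.15, 0, 0, 0], [-1, 0.04, -0.22, 0.2, 0, 0, 0], [-1, 0.05, -0.274, 0.25, 0, 0, 0], [-1, 0.05, -0.274, 0.25, 0, 0, 0]]]'

```text
time_s: 10.3
eef_pos: [529.2, 220.1, 154.8]
ee_rot: [-1.546, -1.852, -0.691]
ft_force: [0.4, 0.4, 0.8]
width: 88.0
gripper_force: 0.0
```

Run:
```python
from h import *
t=cap('top'); s=cap('side')
b=[cv2.resize(d['image'][y:y+110,x:x+110],None,fx=3.6,fy=3.6,interpolation=cv2.INTER_CUBIC) for d,x,y in((t,200,170),(s,250,180))]
cv2.imwrite('pics/h4.png',np.hstack(b)[...,::-1])
g=t['image'].astype(float).mean(2)
plan((508.5,318,200),down(10.5,0))
```

```text
at [526.5 221.7 152. ] shift u [-0.0449  0.2407  0.1199] turn u [-0.7865 -0.1463  0.0033] t 10.4 f [ 0.   0.5 -0.6]
```

View pics/h4.png

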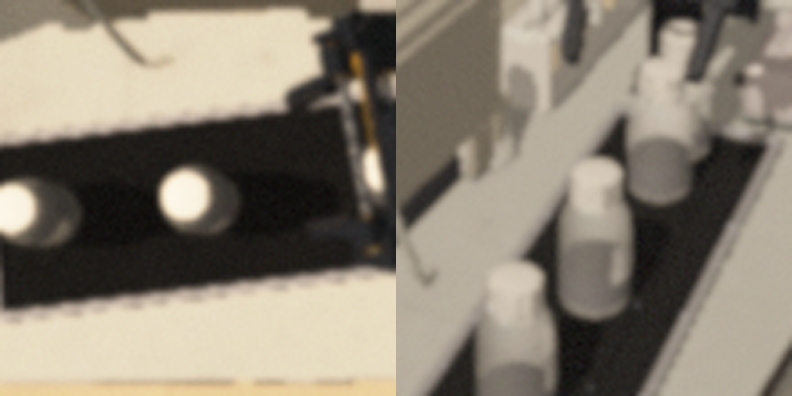

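The bottle stands upright on its own with its cap at top crop (186,194), and b and c are undisturbed. Next is straightening the tool above its cap.

>>> apply_moves --moves '[[[-1, 0, 0, 0.05, -0.08, -0.015, 0], [-1, -0.005, 0.02, 0.1, -0.19, -0.035, 0], [-1, -0.01, 0.06, 0.12, -0.31, -0.057, 0], [-1, -0.02, 0.11, 0.12, -0.43, -0.079, 0], [-1, -0.03, 0.15, 0.12, -0.55, -0.102, 0], [-1, -0.04, 0.19, 0.12, -0.66, -0.122, 0], [-1, -0.045, 0.22, 0.12, -0.75, -0.139, 0], [-1, -0.045, 0.24, 0.12, -0.786, -0.146, 0]]]'

```text
time_s: 11.2
eef_pos: [505.6, 321.2, 198.6]
ee_rot: [2.006, 2.417, -0.004]
ft_force: [-0.4, 0.2, 0.1]
width: 88.1
gripper_force: 0.0
```

>>> apply_moves --moves '[[[-1, 0, 0, 0, 0, 0, 0], [-1, 0, 0, 0, 0, 0, 0]]]'

```text
time_s: 11.4
eef_pos: [506.5, 318.4, 198.1]
ee_rot: [-2.008, -2.413, 0.003]
ft_force: [0.4, 0.2, 0.5]
width: 88.2
gripper_force: 0.0
```

Run:
```python
from h import *
t=cap('top'); print(onz(t,251.7,223.9,122))
plan((508.5,317.7,103),down(10.5,0))
```

```text
[507.97378679 314.87841233 122.        ]
at [507.  317.7 198.4] shift u [ 3.700e-03  1.000e-04 -2.385e-01] turn u [-0.0002 -0.0027  0.0023] t 11.45 f [0.5 1.6 0. ]
```

>>> apply_moves --moves '[[[-1, 0.002, -0.001, -0.06, 0, 0, 0], [-1, 0.003, -0.001, -0.14, 0, 0, 0], [-1, 0.003, -0.001, -0.2, 0, 0, 0], [-1, 0.003, -0.001, -0.23, 0, 0, 0], [-1, 0.003, -0.001, -0.238, 0, 0, 0], [-1, 0.003, -0.001, -0.238, 0, 0, 0], [-1, 0.003, -0.001, -0.238, 0, 0, 0], [-1, 0.003, -0.001, -0.238, 0, 0, 0]]]'

```text
time_s: 12.25
eef_pos: [510.4, 318.0, 106.4]
ee_rot: [2.013, 2.412, 0.005]
ft_force: [-0.7, -0.3, -0.2]
width: 87.8
gripper_force: 0.0
```

>>> apply_moves --moves '[[[0, 0, 0, 0, 0, 0, 0], [0, 0, 0, 0, 0, 0, 0], [0, 0, 0, 0, 0, 0, 0], [0.2, 0, 0, 0, 0, 0, 0], [1, 0, 0, 0, 0, 0, 0], [1, 0, 0, 0, 0, 0, 0], [1, 0, 0, 0, 0, 0, 0], [1, 0, 0, 0, 0, 0, 0]]]' --force 10

```text
time_s: 13.05
eef_pos: [509.2, 317.5, 104.6]
ee_rot: [-2.012, -2.412, -0.0]
ft_force: [-0.1, 0.0, -0.2]
width: 38.3
gripper_force: 10.0
```

>>> apply_moves --moves '[[[1, 0, 0, 0, 0, 0, 0], [1, 0, 0, 0, 0, 0, 0], [1, 0, 0, 0, 0, 0, 0], [1, 0, 0, 0, 0, 0, 0]]]' --force 35

```text
time_s: 13.45
eef_pos: [509.2, 317.5, 104.6]
ee_rot: [-2.012, -2.411, -0.0]
ft_force: [-0.3, -0.4, -1.0]
width: 37.5
gripper_force: 35.0
```

>>> apply_moves --moves '[[[1, 0, 0, 0.02, 0, 0, 0], [1, 0, 0, 0.08, 0, 0, 0], [1, 0, 0, 0.16, 0, 0, 0], [1, 0, 0, 0.25, 0, 0, 0], [1, 0, 0, 0.34, 0, 0, 0], [1, 0, 0, 0.4, 0, 0, 0], [1, 0, 0, 0.4, 0, 0, 0]]]'

```text
time_s: 14.15
eef_pos: [511.7, 318.9, 270.5]
ee_rot: [2.011, 2.41, 0.015]
ft_force: [0.6, 0.4, -0.7]
width: 38.1
gripper_force: 35.0
```

>>> apply_moves --moves '[[[1, -0.005, -0.04, 0, 0, 0, 0], [1, -0.02, -0.13, 0, 0, 0, 0], [1, -0.045, -0.25, 0, 0, 0, 0], [1, -0.07, -0.37, 0, 0, 0, 0], [1, -0.09, -0.49, 0, 0, 0, 0], [1, -0.12, -0.61, 0, 0, 0, 0], [1, -0.14, -0.73, 0, 0, 0, 0], [1, -0.16, -0.83, 0, 0, 0, 0]]]'

```text
time_s: 14.95
eef_pos: [442.3, -17.1, 261.9]
ee_rot: [-2.011, -2.409, 0.004]
ft_force: [0.2, -0.2, -0.9]
width: 37.7
gripper_force: 35.0
```

>>> apply_moves --moves '[[[1, -0.01, -0.05, 0, 0, 0, 0], [1, -0.0125, -0.0725, 0, 0, 0, 0], [1, -0.0125, -0.0725, 0, 0, 0, 0], [1, -0.0125, -0.0725, 0, 0, 0, 0]]]'

```text
time_s: 15.35
eef_pos: [439.8, -42.9, 263.7]
ee_rot: [-2.011, -2.41, 0.0]
ft_force: [0.0, 0.1, -0.4]
width: 37.9
gripper_force: 35.0
```

Run:
```python
from h import *
t=cap('top'); s=cap('side')
plan((440.7,-43.3,212),down(10.5,0))
b=[cv2.resize(d['image'][y:y+110,x:x+110],None,fx=3.6,fy=3.6,interpolation=cv2.INTER_CUBIC) for d,x,y in((t,325,190),(s,320,120))]
cv2.imwrite('pics/h5.png',np.hstack(b)[...,::-1])
```

```text
at [440.2 -42.5 264.2] shift u [ 0.0012 -0.002  -0.1305] turn u [-0.0012 -0.0012  0.0018] t 15.45 f [ 0.2 -0.7 -1.2]
```

View pics/h5.png

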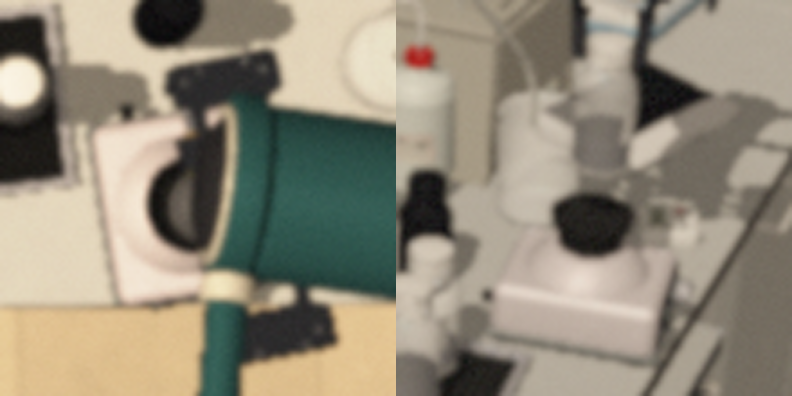

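The bottle hangs upright over the mixer. In the side crop its base is centred near x=603 and the head near x=592, so I'll measure that offset.

Run:
```python
from h import *
t=cap('top'); ims=[cap('side') for _ in range(6)]; s=ims[0]
g=np.mean([i['image'].astype(float) for i in ims],0).mean(2)
for v in range(145,192,3): print(v,g[v,472:502].round().astype(int))
print('pred base',proj(s,[440.2,-42.5,164]),'pred head rim',proj(s,[440.7,-43.3,118]))
for r in (-38.5,38.5): print(proj(s,np.array([440.7,-43.3,118])+r*np.array([-.899,-.438,0])))
for r in (-27,27): print(proj(s,np.array([440.2,-42.5,185])+r*np.array([-.899,-.438,0])))
```

```text
145 [170 170 169 169 169 169 170 169 170 169 170 170 169 170 170 169 169 169
 169 170 170 170 170 170 169 168 169 168 169 169]
148 [170 170 170 169 169 168 168 169 168 169 169 169 169 170 170 168 168 168
 169 168 168 169 169 168 168 168 168 168 168 169]
151 [170 170 170 169 169 169 169 168 168 167 167 168 169 169 168 167 167 168
 169 168 169 168 167 166 166 165 165 166 167 168]
154 [169 169 169 169 170 171 171 170 170 169 169 170 170 169 168 167 167 167
 168 168 169 168 168 167 166 166 166 167 167 166]
157 [164 166 166 166 167 169 170 170 169 168 169 169 169 168 167 167 167 167
 168 167 168 167 166 165 165 166 167 167 168 167]
160 [142 142 142 143 147 149 150 149 150 154 158 161 160 160 161 162 164 166
 167 166 165 165 165 164 164 165 166 168 166 166]
163 [141 140 139 139 139 139 140 139 139 139 139 140 140 140 141 141 142 142
 144 147 149 150 151 152 154 157 160 162 162 161]
166 [153 152 153 153 149 146 145 145 145 144 141 140 140 141 141 140 139 140
 140 140 140 140 141 140 141 140 141 140 141 141]
169 [160 160 160 160 160 160 160 160 160 159 159 159 159 158 156 155 154 154
 154 15
[... 640 characters left out ...]
 123  90  68  66  70  73  75  77  77]
187 [155 156 156 156 156 156 157 157 158 159 158 158 159 159 160 160 160 155
 140 115  87  76  75  78  85  96 111 126 140 150]
190 [155 155 155 155 155 155 155 154 155 156 155 156 155 155 155 149 136 113
  89  77  85 106 131 149 160 163 160 151 137 122]
pred base (np.float64(375.95655601369236), np.float64(166.1004391823135)) pred head rim (np.float64(374.6800461851028), np.float64(178.71141020715092))
(np.float64(362.7826277175201), np.float64(178.51569757832652))
(np.float64(386.57138650528606), np.float64(178.90702285040197))
(np.float64(367.9797881244335), np.float64(159.99940381854583))
(np.float64(385.0640252923981), np.float64(160.28726532888408))
```

Run:
```python
from h import *
g=np.mean([cap('side')['image'].astype(float) for i in range(4)],0).mean(2)
print('     ',np.arange(358,396))
for v in (150,153,156,159,162,165,176,179,182,185): print(v,g[v,358:396].round().astype(int).tolist())
```

```text
[358 359 360 361 362 363 364 365 366 367 368 369 370 371 372 373 374 375
 376 377 378 379 380 381 382 383 384 385 386 387 388 389 390 391 392 393
 394 395]
150 [162, 165, 167, 155, 137, 125, 117, 114, 113, 110, 116, 128, 142, 148, 148, 146, 144, 147, 148, 149, 149, 150, 150, 147, 145, 144, 140, 127, 101, 62, 30, 21, 19, 18, 18, 18, 21, 27]
153 [161, 175, 188, 192, 188, 182, 171, 156, 140, 126, 120, 115, 112, 110, 109, 111, 110, 112, 111, 111, 110, 109, 108, 108, 114, 131, 138, 127, 96, 53, 24, 21, 38, 61, 86, 114, 138, 152]
156 [178, 176, 179, 183, 186, 188, 189, 188, 187, 181, 166, 140, 112, 104, 106, 110, 111, 112, 111, 109, 108, 107, 105, 108, 123, 138, 140, 121, 102, 107, 130, 153, 172, 184, 190, 193, 195, 194]
159 [187, 186, 184, 183, 181, 180, 179, 179, 179, 174, 160, 134, 111, 106, 110, 112, 114, 115, 114, 113, 111, 109, 106, 108, 117, 125, 137, 161, 182, 192, 194, 195, 195, 195, 195, 194, 188, 177]
162 [189, 189, 189, 189, 187, 186, 183, 181, 177, 168, 148, 122, 106, 104, 107, 111, 114, 115, 114, 112, 111, 108, 104, 100, 96, 102, 135, 171, 190, 195, 195, 195, 194, 191, 182, 1
[... 192 characters left out ...]
, 106, 101, 101]
176 [186, 185, 184, 180, 170, 142, 104, 69, 50, 36, 33, 36, 34, 34, 33, 33, 28, 25, 22, 24, 23, 26, 31, 44, 59, 69, 79, 91, 100, 104, 106, 113, 121, 128, 130, 132, 134, 139]
179 [185, 185, 184, 177, 154, 108, 55, 30, 31, 34, 34, 36, 33, 33, 33, 33, 34, 36, 35, 32, 32, 28, 28, 30, 32, 29, 37, 52, 80, 103, 116, 114, 99, 84, 77, 82, 97, 113]
182 [169, 168, 166, 160, 147, 119, 79, 45, 30, 31, 31, 33, 35, 35, 36, 33, 35, 34, 33, 34, 33, 33, 33, 32, 32, 31, 43, 67, 88, 102, 111, 112, 104, 98, 97, 98, 100, 114]
185 [177, 174, 170, 166, 165, 160, 138, 91, 41, 26, 26, 31, 32, 34, 29, 30, 31, 31, 30, 30, 28, 27, 26, 28, 38, 64, 84, 96, 102, 108, 119, 129, 135, 136, 137, 136, 138, 148]
```

Bottle and head agree to about 2 mm, so I'll shift x by about +1.2 mm and lower.

>>> apply_moves --moves '[[[1, 0.003, -0.001, -0.03, 0, 0, 0], [1, 0.003, -0.001, -0.07, 0, 0, 0], [1, 0.003, -0.001, -0.1, 0, 0, 0], [1, 0.003, -0.001, -0.12, 0, 0, 0], [1, 0.003, -0.001, -0.13, 0, 0, 0], [1, 0.003, -0.001, -0.13, 0, 0, 0], [1, 0.003, -0.001, -0.13, 0, 0, 0]]]'

```text
time_s: 16.7
eef_pos: [441.8, -43.9, 213.1]
ee_rot: [-2.013, -2.412, -0.001]
ft_force: [-0.0, 0.3, -1.5]
width: 37.6
gripper_force: 35.0
```

>>> apply_moves --moves '[[[1, 0, 0, -0.005, 0, 0, 0], [1, 0, 0, -0.01, 0, 0, 0], [1, 0, 0, -0.01, 0, 0, 0], [1, 0, 0, -0.01, 0, 0, 0]]]'

```text
time_s: 17.1
eef_pos: [441.5, -43.9, 208.8]
ee_rot: [-2.012, -2.412, -0.001]
ft_force: [-0.5, 0.3, -1.2]
width: 38.0
gripper_force: 35.0
```

>>> apply_moves --moves '[[[1, 0, 0, -0.005, 0, 0, 0], [1, 0, 0, -0.005, 0, 0, 0], [1, 0, 0, -0.005, 0, 0, 0]]]'

```text
time_s: 17.4
eef_pos: [441.4, -43.8, 206.6]
ee_rot: [-2.012, -2.411, -0.0]
ft_force: [0.2, -0.2, -0.7]
width: 37.5
gripper_force: 35.0
```

>>> apply_moves --moves '[[[1, 0, 0, -0.0025, 0, 0, 0], [1, 0, 0, -0.005, 0, 0, 0], [1, 0, 0, -0.005, 0, 0, 0], [1, 0, 0, -0.005, 0, 0, 0]]]'

```text
time_s: 17.8
eef_pos: [441.6, -43.9, 205.1]
ee_rot: [-2.012, -2.412, -0.001]
ft_force: [-1.2, -0.0, 3.2]
width: 37.5
gripper_force: 35.0
```

>>> apply_moves --moves '[[[1, 0, 0, -0.0025, 0, 0, 0], [1, 0, 0, -0.005, 0, 0, 0], [1, 0, 0, -0.005, 0, 0, 0], [1, 0, 0, -0.005, 0, 0, 0]]]'

```text
time_s: 18.2
eef_pos: [441.6, -43.9, 203.1]
ee_rot: [-2.013, -2.412, -0.001]
ft_force: [-1.5, -0.4, 5.8]
width: 37.5
gripper_force: 35.0
```

>>> apply_moves --moves '[[[1, 0, 0, -0.003, 0, 0, 0], [1, 0, 0, -0.0035, 0, 0, 0], [1, 0, 0, -0.0035, 0, 0, 0], [1, 0, 0, -0.0035, 0, 0, 0], [1, 0, 0, -0.0035, 0, 0, 0]]]'

```text
time_s: 18.7
eef_pos: [441.7, -44.0, 201.9]
ee_rot: [-2.013, -2.412, -0.001]
ft_force: [-2.1, -0.6, 6.0]
width: 37.5
gripper_force: 35.0
```

Run:
```python
from h import *
F=[];P=[]
for i in range(8):
    s=cap('side'); q=ctrl.read_state(); F.append(q['ft_force']); P.append(q['eef_pos'])
print(np.mean(F,0).round(2),np.std(F,0).round(2),np.mean(P,0).round(2))
t=cap('top')
b=[cv2.resize(d['image'][y:y+110,x:x+110],None,fx=3.6,fy=3.6,interpolation=cv2.INTER_CUBIC) for d,x,y in((t,325,190),(s,320,120))]
cv2.imwrite('pics/h6.png',np.hstack(b)[...,::-1])
```

```text
[-2.64 -0.21  6.85] [0.69 0.64 0.18] [441.66 -43.96 201.9 ]
```

View pics/h6.png

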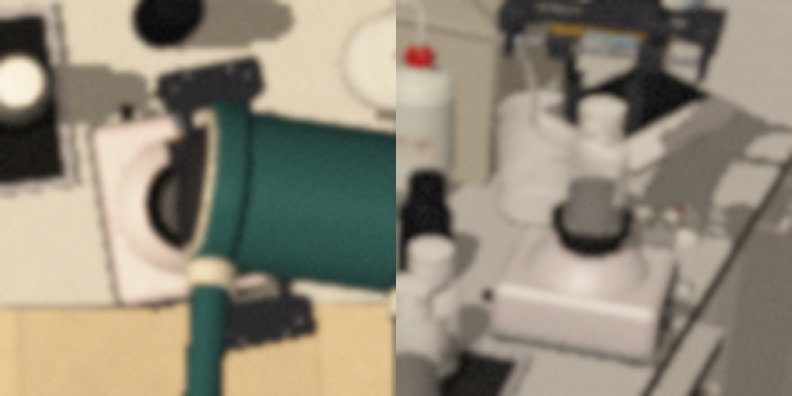

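The bottle sits upright inside the head (side crop (598,205)). The push of about 6.9 N plus the bottle's weight gives roughly 4.8 mm of travel, and position agrees, so I'm handing it in.

```bash
python3 -c "
from h import *
print(workorder.job_done())"
```

```text
the job is handed in; nothing more can be done
None
```

I stood the fallen bottle up between its neighbours and released it, then took it by the cap and set it in the mixer head. It was handed in still held and pressed to about 4.8 mm of the 10 mm (estimated from force and height), at about 19 s. The last pictures showed nothing else moved, but they did not cover the whole bench, and the hand-in returned no verdict.

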